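# Clamp the neck in the jig

### The job

Clamp the instrument neck that lies in the bench jig: with the outside of a finger, push the swung-out clamp strap sideways until it rests on its stop square across the neck, and only then push the upright cam lever all the way down, so that the strap's rubber foot holds the neck. Only push, gently, with the fingers: grasp and lift nothing, and leave the neck, the tools and the other things where they are. Finish clear of everything.

Things in the scene. Friction and masses are not known exactly. Their poses are not given: they have to be found in the camera images.
- jig: fixed grey laminate board 300 x 300 x 20 mm with the neck's saddles (cheeks to z 56 mm) and the clamp post. Origin under its centre at the table surface; x runs along the neck to the headstock (away from the robot, within 0.25 rad), y left, z up. Neck centre line at y -40 mm, neck top at z 70 mm. A stop pin, 10 mm thick, top at z 105 mm, stands at x -17.5, y +12 mm.
- pivot (a point): point on the strap's vertical pivot axis, at jig x 0, y +50 mm, and at the height of the lever's horizontal hinge, z 123 mm; this point is the lever's hinge centre. The steel post head here turns with the strap, is 42 mm wide and 30 mm long, and reaches z 137 mm.
- strap (a joint): angle a of the clamp strap, rad: 0 = on its stop, square across the neck, pointing along jig -y; grows as it is swung away towards jig +x; starts at 0.95 to 1.4, range 0 to 1.6. From the pivot it points along (sin a, -cos a) in the jig frame. It stays where it is left (friction 0.12 N m).
- foot (a point): centre of the underside of the strap's rubber foot (22 mm across), 90 mm from the pivot; it passes 4 to 6 mm above the neck with the lever up and presses on the fingerboard with the lever down.
- clamp_bar: the strap: flat steel bar 24 mm wide, 18 mm high, its end 160 mm from the pivot, with its foot. Origin on the pivot axis, 7 mm below the bar's underside; its -y axis points along the strap. Underside at z 92 mm, top at z 110 mm at lever 0; it sinks 5 mm per rad of lever.
- lever (a joint): cam lever on the strap's post head, rad: 0 = upright, grows as it is pushed over and down, 1.5 = fully down on its stop, nearly level. Starts at 0.15 to 0.5. It tips away from the strap (down, it points opposite to the strap: jig +y when the strap is on its stop) and turns with it. About 5 to 8 N at the grip moves it; it stays where it is left.
- lever_tip (a point): the lever's free end, 110 mm from its hinge; the outer 60 mm is a black grip 24 mm wide (along the hinge) and 14 mm thick, the rest a steel bar 16 x 10 mm.
- neck: short wooden instrument neck, loose, 425 mm long, in the saddles with the dark fingerboard (46 mm wide) up, its top 25 mm above its origin; 0.3 to 0.6 kg. Origin under the middle of its shaft, x towards the headstock. To be left where it lies.
- sanding_block: loose cork sanding block 80 x 45 x 30 mm on the jig board, below the strap's sweep; origin under its centre. Leave alone.
- glue: loose white glue bottle 44 mm across, 105 mm high, standing on the jig board; origin under its centre. Leave alone.
- fret_jar: loose small jar 40 mm across, 45 mm high, standing on the jig board; origin under its centre. Leave alone.
- tin: loose can 72 mm across, 95 mm high, on the bench left of the jig; origin under its centre. Leave alone.
- mug: loose white mug 80 mm across, 90 mm high, on the bench left of the jig; origin under its centre. Leave alone.
- hammer: loose hammer lying right of the jig. Leave alone.
- screwdriver: loose screwdriver lying right of the jig. Leave alone.

How it is judged:
On the way, in this order (a step that is already met when the one before it is completed fails the run):
1. the strap is on its stop, square across the neck (within 0.12 rad), with the lever still up (under 0.9 rad) (value of joint strap below 0.12 rad and value of joint lever below 0.9 rad), for 0.2 s.
2. the lever is fully down (over 1.42 rad) and the foot presses the neck (over 3 N) (value of joint lever above 1.42 rad and contact force between clamp_bar and neck above 3 N), for 0.2 s.
At the end, for the whole second after the job is handed in: The strap is square across the neck (within 0.12 rad of its stop), the lever is fully down (over 1.42 of 1.5 rad), the foot presses on the neck with more than 3 N, the neck lies at rest within 12 mm of where it lay, and every other loose thing within 30 mm of where it stood (all of step 2 and value of joint strap below 0.12 rad and distance of neck from where it was at the start of the episode below 0.012 m and linear speed of neck below 0.02 m/s and distance of each of sanding_block, glue, fret_jar, tin, mug, hammer, screwdriver from where it was at the start of the episode below 0.03 m); the robot touches nothing.
It fails at once if the lever is pushed down (over 1.0 rad) while the strap is not yet across the neck (value of joint lever above 1 rad and value of joint strap above 0.25 rad).
It fails at once if the neck is lifted or shoved (over 20 mm) (distance of neck from where it was at the start of the episode above 0.02 m).
It fails at once if the strap, lever or jig is pushed harder than 40 N (contact force between the fingers and jig above 40 N).
It fails at once if another loose thing is moved more than 50 mm or lifted more than 20 mm (distance of any of sanding_block, glue, fret_jar, tin, mug, hammer, screwdriver from where it was at the start of the episode above 0.05 m or height (world z) of any of sanding_block, glue, fret_jar above 0.04 m or height (world z) of any of tin, mug above 0.02 m).
It also fails if it takes over 53 s, if anything falls off the work surface, if the arm or the gripper's body presses on something with over 40 N, if the wrist force passes 120 N, or if a joint passes its speed limit or range.

### The arm

A 7-joint arm with a two-finger parallel gripper is mounted at the origin on the work surface. World frame = base frame: x ahead of the robot, y to its left, z up, the work surface at z = 0. Lengths are in m, angles in rad, forces in N, time in s.
With the tool pointing down it reaches from about 0.425 to 0.95 m from the base axis. Payload 4.7 kg.
Tool frame: the origin (TCP) lies at the very end of the fingers, on their centre line; the grasp point (between the pads) lies 19 mm behind it (bot.grip_depth is the distance from the TCP to the grasp point, in m); z points along the fingers, y is the direction in which the jaws open and shut (so a half turn about z gives the same grasp; the last joint's range is limited). The gripper opens to 85 mm and grips with 20 to 120 N. Pads are 22 mm wide; open, the fingers measure 114 mm over their backs; the gripper's body (76 mm by 85 mm) begins 54 mm behind the grasp point. The pads swing forward as they close: fully open they stand 13 mm farther back than shut.
Start: joints at [-1.19, 0.469, -0.049, 1.532, 0.024, 1.141, -0.082], TCP at [0.269, 0.619, 0.231] pointing down, gripper open.
Joint ranges: [-2.59, 2.59], [-0.33, 1.99], [-1.39, 1.29], [0.1, 2.45], [-1.04, 4.18], [0.21, 1.99], [-2.66, 2.66]. Speed limits (rad/s): [2.57, 2.57, 3.14, 3.14, 3.14, 3.14, 3.14].

### API

Orientations are given as a rotation vector (axis times angle).
In Python, from cell import bot gives the robot as it stands.
- The arm moves only by the tool send_rows, never from a script. Its argument "motion" is a list that holds one entry, the list of rows, each a list of 5 numbers: the gripper's target within -1 to 1 (fully open at 1, half-way at 0, shut at -1), then the shift along the tool's x, y, z in cm, then the turn about the tool's z in rad. In form: [[[claw, tx, ty, tz, roll], ...]]. A call has 1 to 5 rows; each row is the pose to reach, as a shift and turn from the pose measured when the call began, along the tool's axes at that moment; what a row does not reach only later rows make up. A row lasts 1/12 s, in which the tool goes at most 41.7 mm and 7.16 degrees, less where a joint would pass 70% of its speed; a pose out of reach is approached as far as the arm can. A call with a gripper value outside its range is refused whole. The fingers move at their own pace and stop on an object; the grip force is fixed at half the most. Time passes only in rows, so rows that repeat a pose let the fingers close. It gives the time, the measured TCP pose, the force and the opening at its end, in the units of the state.
- bot.sense(): the state, without advancing time (a new reading comes with each control period).
- bot.grab_frame(name): name is "side" or "top" or "wrist"; returns a dict with "pixels" (420x560x3 uint8, blue, green, red), "fx", "fy", "cx", "cy" (pixels), "rvec" (rotation vector, rad) and "tvec" (3), from world to camera coordinates, as OpenCV has them; the wrist camera has in their place "mount" (4x4, takes a point from camera to tool coordinates, whose origin is the TCP and whose axes are the flange's). Camera axes: x right, y down, z forward; pixel columns grow to the right and rows downward; lengths in m; the calibration is good to about 2 mm. A picture is of the moment at which its call begins: read the wrist's pose just before it. There is no depth.
- bot.finish_job(): hands the job in, once; it reports no verdict.
Trained networks look in a picture, given as the dict that the camera call returned (one of the last four; its "shot" number tells which), for a name from the list of things; names that differ only in an ending like _2 or _b are one class to them, and where a whole thing is asked for, a point or a joint stands for the part that bears it (a point fixed in the world has none). Each returns a list of dicts, best first, with "p" (0 to 1); they miss things now and then, are a little off and sometimes report something else, mostly with a low value. They report only what shows in the picture. A call takes as long as a camera call.
- bot.search_frame(picture, thing): "at" ([x, y, z] in m, in world coordinates, good to about 4 mm: the middle of the surface that is visible of it).
The state is a dict: "t": time; "joints": joint angles; "qvel": joint speeds; "effort": joint torques, N m; "position": TCP position; "eef_rot": TCP orientation; "wrist_force": force on the tool from outside, world axes, zero at the start; "ft_torque": the same for the moment, N m; "grip_width": finger opening in m.
Only numpy, scipy, OpenCV 4.12 (cv2) and the standard library are available. Lean on these libraries where they do the work, as an engineer would, in place of code of your own. Each camera call takes 0.05 s, during which the arm holds its last target. There are 200 camera calls.

## Working session

There is one attempt and no reset: what is moved stays moved. The work goes in short steps, Python scripts to look and compute and a tool call to move; the robot and the scene stay as the last step left them, time stands still between calls to the robot, and variables do not carry over. Pictures are saved under pics/ and viewed, about 8 in all and at most 12, crops included, and the job is handed in when it is done.

Besides the shell and the picture viewer there is one more tool, called after "Request:" as a command line: name --argument value ..., lists and objects as JSON in quotes. send_rows: Moves the arm, as the interface text tells. Its arguments: {"type":"object","properties":{"motion":{"type":"array"}},"required":["motion"]}

```bash
mkdir -p pics; cat > h.py <<'E'
import numpy as np, cv2
from scipy.spatial.transform import Rotation as R
from cell import bot
def proj(p,pts):
    K=np.array([[p["fx"],0,p["cx"]],[0,p["fy"],p["cy"]],[0,0,1]])
    return cv2.projectPoints(np.float64(pts).reshape(-1,1,3),np.float64(p["rvec"]),np.float64(p["tvec"]),K,None)[0].reshape(-1,2)
def ray(p,uv,z):
    "world point at height z seen at pixel uv"
    Rm=R.from_rotvec(p["rvec"]).as_matrix(); c=-Rm.T@np.array(p["tvec"])
    d=Rm.T@np.array([(uv[0]-p["cx"])/p["fx"],(uv[1]-p["cy"])/p["fy"],1])
    return c+d*(z-c[2])/d[2]
E
python3 - <<'E'
from h import *
s=bot.sense();print(s)
for n in("top","side"):
    p=bot.grab_frame(n);cv2.imwrite(f"pics/{n}0.png",p["pixels"]);print(n,p["rvec"],p["tvec"],p["fx"])
    for k in("jig","pivot","strap","foot","clamp_bar","lever","lever_tip","neck","sanding_block","glue","fret_jar","tin","mug","hammer"):
        print(k,[(np.round(d["at"],3).tolist(),round(d["p"],2)) for d in bot.search_frame(p,k)[:2]])
E
```

```text
{'t': 0.0, 'joints': array([-1.18992898,  0.46942971, -0.04856763,  1.53369357,  0.02408829,
        1.14098224, -0.08226893]), 'qvel': array([-2.54993617e-05,  2.18940079e-04,  7.26677191e-04, -7.92374415e-04,
       -2.44808838e-04,  2.98823254e-04,  8.14282115e-04]), 'effort': array([-1.05101055e-03, -5.10305464e+01, -4.75253980e-02, -2.37716120e+01,
        1.05977728e-02,  7.39158218e-03, -1.23351441e-05]), 'position': array([0.26868843, 0.61858669, 0.23026938]), 'eef_rot': array([-6.39050215e-01, -3.07557982e+00,  2.98552748e-03]), 'wrist_force': array([-0.7927663 ,  0.12806149,  0.74997452]), 'ft_torque': array([-0.04389259,  0.00239512, -0.03634518]), 'grip_width': 0.0860106717476134}
top [ 2.1892291  -2.17262181  0.08060337] [0.00577679 0.56128777 1.2920104 ] 394.20972476375135
jig [([0.481, 0.07, 0.021], 0.81), ([0.4, 0.406, 0.094], 0.66)]
pivot [([0.476, 0.066, 0.02], 0.57)]
strap [([0.522, 0.087, 0.109], 0.8)]
foot [([0.564, 0.061, 0.108], 0.82)]
clamp_bar [([0.564, 0.066, 0.106], 0.86), ([0.475, 0.071, 0.02], 0.55)]
lever [([0.469, 0.108, 0.182], 0.55)]
lever_tip [([0.47
[... 387 characters left out ...]
 1.39587939] [0.51682263 0.14496916 1.30097896] 515.1115740528079
jig [([0.479, 0.124, 0.016], 0.57)]
pivot [([0.481, 0.121, 0.023], 0.88)]
strap [([0.511, 0.098, 0.109], 0.96), ([0.372, -0.035, 0.081], 0.56)]
foot [([0.567, 0.071, 0.108], 0.72), ([0.479, -0.391, 0.018], 0.67)]
clamp_bar [([0.569, 0.078, 0.105], 0.74), ([0.477, 0.124, 0.015], 0.61)]
lever [([0.465, 0.123, 0.183], 0.49)]
lever_tip [([0.463, 0.12, 0.181], 0.63)]
neck []
sanding_block [([0.584, 0.132, 0.053], 0.76)]
glue [([0.373, -0.036, 0.084], 0.93)]
fret_jar [([0.41, 0.106, 0.052], 0.9)]
tin [([0.396, 0.441, 0.084], 0.74), ([0.48, 0.12, 0.021], 0.4)]
mug [([0.643, 0.418, 0.058], 0.72)]
hammer [([0.48, -0.392, 0.018], 0.78)]
```

View pics/top0.png

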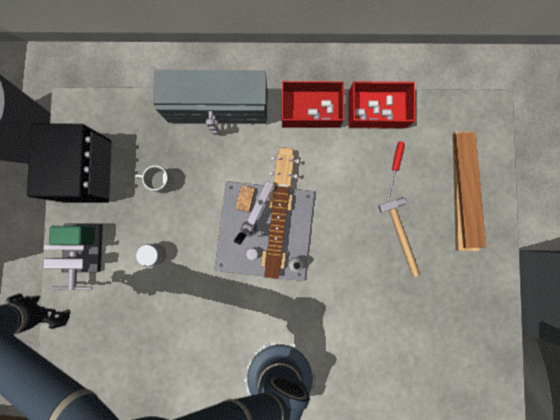

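View pics/side0.png

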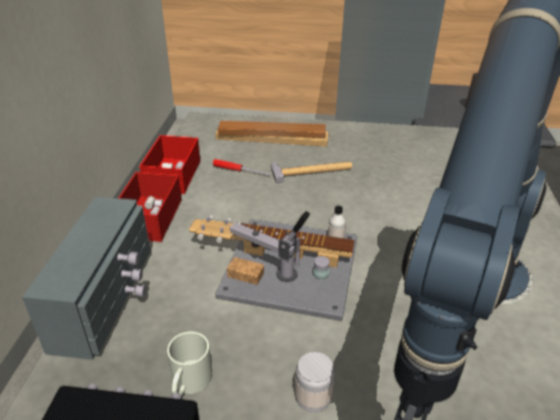

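```bash
python3 - <<'E'
import cv2
a=cv2.imread("pics/top0.png")[140:290,205:325];b=cv2.imread("pics/side0.png")[200:320,180:370]
cv2.imwrite("pics/c1.png",cv2.resize(a,None,fx=4,fy=4,interpolation=2))
E
```

```text
(no output)
```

View pics/c1.png

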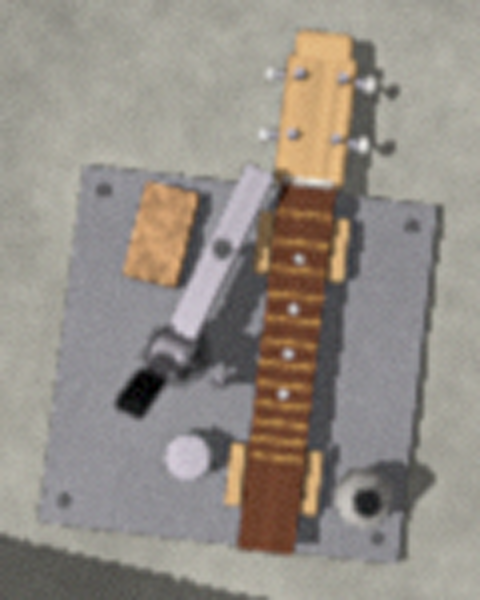

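```bash
cat >> h.py <<'E'
def jig(p):
    px=[np.array(c)/4+[205,140] for c in((82,165),(440,207),(403,562),(40,522))]
    return [ray(p,u,.02) for u in px]
E
python3 - <<'E'
from h import *
p=bot.grab_frame("top")
C=np.array(jig(p))[:,:2]; o=C.mean(0)
print(C, [np.linalg.norm(C[i]-C[i-1]) for i in range(4)])
ex=(C[0]-C[3]+C[1]-C[2]);ey=(C[0]-C[1]+C[3]-C[2]);
yaw=(np.arctan2(ex[1],ex[0])+np.arctan2(-ey[0],ey[1]))/2
print("o",o,"yaw",yaw,np.arctan2(ex[1],ex[0]),np.arctan2(-ey[0],ey[1]))
c,s=np.cos(yaw),np.sin(yaw);Rj=np.array([[c,-s],[s,c]])
W=lambda x,y:o+Rj@[x,y]
J=lambda w:Rj.T@(np.array(w)[:2]-o)
print("pivot",W(0,.05))
f=lambda u,z:ray(p,np.array(u)/4+[205,140],z)
e=J(f((257,172),.11));b=J(f((185,335),.11));h=J(f((172,350),.137));d=e-b
print("end",e,"b",b,"head",h,"a",np.arctan2(d[0],-d[1]), np.linalg.norm(e-[0,.05]),np.arctan2(e[0],-(e[1]-.05)))
t=f((133,398),.215);print("tip",t,J(t))
for n,w in dict(block=(.587,.12),glue=(.375,-.038),jar=(.41,.106),foot=(.565,.066),tip=(.467,.116),tin=(.4,.42),mug=(.646,.415)).items():print(n,J(w))
E
```

```text
[[ 0.64550037  0.1851629 ]
 [ 0.61230484 -0.11493717]
 [ 0.31853707 -0.08465536]
 [ 0.34874034  0.2144991 ]] [np.float64(0.29820651679891447), np.float64(0.30193044862641794), np.float64(0.2953243791152936), np.float64(0.3006752800055101)]
o [0.48127066 0.05001737] yaw -0.10301013755223637 -0.1006162627143114 -0.10540401239016133
pivot [0.48641206 0.09975232]
end [0.14768334 0.00132611] b [0.01517006 0.04248586] head [0.00212399 0.04899774] a 1.269635659899322 0.1554976404451573 1.2524250579273608
tip [0.45256256 0.11956039 0.215     ] [-0.03570689  0.06622239]
block [0.09797271 0.08048361]
glue [-0.09665668 -0.0984784 ]
jar [-0.07664945  0.04835725]
foot [0.08164204 0.02450764]
tip [-0.02097988  0.06416545]
tin [-0.11888445  0.35966451]
mug [0.12632568 0.37998671]
```

Request:
send_rows --motion '[[[-1,0,0,-3,-0.11],[-1,0,0,-6,-0.22],[-1,0,0,-7,-0.307],[-1,0,0,-7,-0.307],[-1,0,0,-7,-0.307]]]'

```text
t: 1.97
position: [0.269, 0.6191, 0.3015]
eef_rot: [0.165, 3.137, 0.001]
wrist_force: [-0.1, -0.0, 0.0]
grip_width: 0.0255
```

```bash
cat >> h.py <<'E'
yaw=-.103;o=np.array([.4813,.0500]);c,s_=np.cos(yaw),np.sin(yaw);Rj=np.array([[c,-s_],[s_,c]])
J=lambda w:Rj.T@(np.array(w)[:2]-o)
def st():
    s=bot.sense();M=R.from_rotvec(s["eef_rot"]).as_matrix()
    M3=np.eye(3);M3[:2,:2]=Rj
    print("t",round(s["t"],2),"TCP jig mm",(1e3*J(s["position"])).round(1),"z",round(1e3*s["position"][2],1),"F jig",(M3.T@s["wrist_force"]).round(1),"w",round(s["grip_width"],3))
    print("tool axes in jig\n",(M3.T@M).round(3))
    return s,M
def mv(*pts):
    "tool shifts (cm) from the current pose to jig points (m)"
    s,M=st()
    for q in pts:
        w=np.r_[o+Rj@np.array(q[:2]),q[2]]
        print(q,(100*M.T@(w-s["position"])).round(2))
E
python3 - <<'E'
from h import *
mv((.132,.051,.30))
E
```

```text
t 1.97 TCP jig mm [-269.7  544.2] z 301.5 F jig [-0.1 -0.   0. ] w 0.025
tool axes in jig
 [[-1.     0.002  0.   ]
 [ 0.002  1.     0.001]
 [-0.     0.001 -1.   ]]
(0.132, 0.051, 0.3) [-40.28 -49.24   0.11]
```

Request:
send_rows --motion '[[[-1,-2.5,-3,0,0],[-1,-5,-6,0,0],[-1,-7.5,-9,0,0],[-1,-10,-12,0,0],[-1,-12.5,-15,0,0]]]'

```text
t: 2.38
position: [0.3777, 0.4542, 0.2992]
eef_rot: [-0.168, -3.135, 0.004]
wrist_force: [0.9, 0.2, 0.6]
grip_width: -0.0
```

Request:
send_rows --motion '[[[-1,-2.5,-3,0,0],[-1,-5,-6,0,0],[-1,-7.5,-9,0,0],[-1,-10,-12,0,0],[-1,-12.5,-15,0,0]]]'

```text
t: 2.8
position: [0.4858, 0.2893, 0.2974]
eef_rot: [-0.172, -3.132, 0.007]
wrist_force: [1.0, -0.0, -0.1]
grip_width: -0.0001
```

```bash
python3 - <<'E'
from h import *
mv((.132,.051,.30))
E
```

```text
t 2.8 TCP jig mm [-20.1 238.5] z 297.4 F jig [ 1.   0.1 -0.1] w -0.0
tool axes in jig
 [[-1.     0.007 -0.004]
 [ 0.007  1.    -0.005]
 [ 0.004 -0.005 -1.   ]]
(0.132, 0.051, 0.3) [-15.33 -18.65  -0.23]
```

Request:
send_rows --motion '[[[-1,-2.5,-3,0,0],[-1,-5,-6,0,0],[-1,-7.5,-9,0,0],[-1,-10,-12,0,0],[-1,-12.5,-15,0,0]]]'

```text
t: 3.22
position: [0.5934, 0.1245, 0.2956]
eef_rot: [-0.175, -3.129, 0.009]
wrist_force: [0.5, -0.0, -0.3]
grip_width: -0.0003
```

Request:
send_rows --motion '[[[-1,-2.5,-3,0,0],[-1,-4,-4.8,0,0],[-1,-4.5,-5.4,0,0],[-1,-4.5,-5.4,0,0],[-1,-4.5,-5.4,0,0]]]'

```text
t: 3.63
position: [0.6311, 0.0668, 0.294]
eef_rot: [-0.176, -3.126, 0.009]
wrist_force: [0.3, 1.6, 0.0]
grip_width: -0.0
```

```bash
python3 - <<'E'
from h import *
mv((.132,.051,.16),(.132,.051,.088))
s,M=st()
p=bot.grab_frame("wrist");print(np.round(p["mount"],3));cv2.imwrite("pics/w1.png",p["pixels"])
E
```

```text
t 3.63 TCP jig mm [147.3  32.1] z 294.0 F jig [0.1 1.6 0. ] w -0.0
tool axes in jig
 [[-1.     0.009 -0.011]
 [ 0.009  1.    -0.006]
 [ 0.011 -0.006 -1.   ]]
(0.132, 0.051, 0.16) [ 1.41  1.96 13.41]
(0.132, 0.051, 0.088) [ 1.33  2.   20.61]
t 3.63 TCP jig mm [147.3  32.1] z 294.0 F jig [0.1 1.6 0. ] w -0.0
tool axes in jig
 [[-1.     0.009 -0.011]
 [ 0.009  1.    -0.006]
 [ 0.011 -0.006 -1.   ]]
[[ 0.    -0.95  -0.311  0.078]
 [ 1.     0.     0.    -0.001]
 [-0.    -0.311  0.95  -0.143]
 [ 0.     0.     0.     1.   ]]
```

View pics/w1.png

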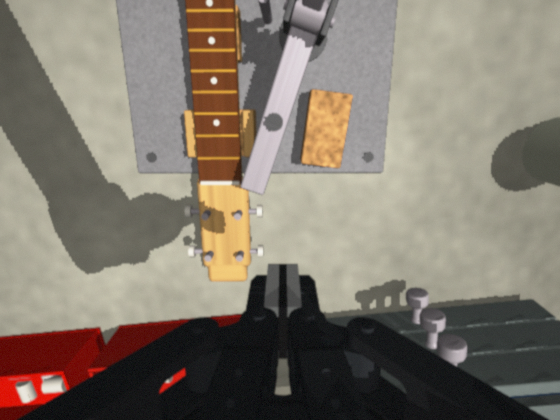

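```bash
cat >> h.py <<'E'
def wray(p,s,uv,z):
    m=np.array(p["mount"]);M=R.from_rotvec(s["eef_rot"]).as_matrix()
    c=M@m[:3,3]+s["position"];d=M@m[:3,:3]@np.array([(uv[0]-p["cx"])/p["fx"],(uv[1]-p["cy"])/p["fy"],1])
    return c+d*(z-c[2])/d[2]
E
python3 - <<'E'
from h import *
s=bot.sense();p=bot.grab_frame("wrist")
for u,z in(((257,188),.108),((297,40),.108),((138,173),.02),((383,172),.02),((335,168),.05),((312,90),.05)):print(u,(1e3*J(wray(p,s,u,z))).round(1))
E
```

```text
(257, 188) [148.6   6.4]
(297, 40) [18.  44.6]
(138, 173) [ 150.  -145.8]
(383, 172) [150.5 153.1]
(335, 168) [139.8  90.2]
(312, 90) [56.8 62.7]
```

Request:
send_rows --motion '[[[-1,1.3,2.3,3,0],[-1,1.4,2.4,7,0],[-1,1.4,2.4,11,0],[-1,1.4,2.4,13.4,0],[-1,1.4,2.4,13.4,0]]]'

```text
t: 4.15
position: [0.6133, 0.095, 0.1551]
eef_rot: [-0.165, -3.116, 0.011]
wrist_force: [-0.8, -0.5, 0.6]
grip_width: -0.0003
```

Request:
send_rows --motion '[[[-1,0,0,2,0],[-1,0,0,4,0],[-1,0,0,6,0],[-1,0,0,7.1,0],[-1,0,0,7.1,0]]]'

```text
t: 4.57
position: [0.6106, 0.0956, 0.0832]
eef_rot: [-0.162, -3.113, 0.011]
wrist_force: [0.1, 0.2, -0.9]
grip_width: -0.0003
```

```bash
python3 - <<'E'
from h import *
P=lambda a,off:tuple((np.array([0,.05])+.12*np.array([np.sin(a),-np.cos(a)])+off*np.array([np.cos(a),np.sin(a)])).round(4))+(.088,)
mv(*[P(a,.0265) for a in (1.28,1.1,.9,.7,.5,.3,.15)],P(0.05,.023),P(0,.023))
E
```

```text
t 4.57 TCP jig mm [124.   58.7] z 83.2 F jig [ 0.   0.2 -0.9] w -0.0
tool axes in jig
 [[-1.     0.001 -0.024]
 [ 0.001  1.    -0.008]
 [ 0.024 -0.008 -1.   ]]
(np.float64(0.1226), np.float64(0.041), 0.088) [ 0.14 -1.77 -0.47]
(np.float64(0.119), np.float64(0.0192), 0.088) [ 0.5  -3.95 -0.44]
(np.float64(0.1105), np.float64(-0.0038), 0.088) [ 1.35 -6.25 -0.4 ]
(np.float64(0.0976), np.float64(-0.0247), 0.088) [ 2.63 -8.34 -0.35]
(np.float64(0.0808), np.float64(-0.0426), 0.088) [  4.31 -10.14  -0.3 ]
(np.float64(0.0608), np.float64(-0.0568), 0.088) [  6.31 -11.56  -0.24]
(np.float64(0.0441), np.float64(-0.0647), 0.088) [  7.98 -12.35  -0.19]
(np.float64(0.029), np.float64(-0.0687), 0.088) [  9.49 -12.75  -0.15]
(np.float64(0.023), np.float64(-0.07), 0.088) [ 10.09 -12.88  -0.14]
```

Request:
send_rows --motion '[[[-1,0.1,-1.0,-0.5,0],[-1,0.2,-1.8,-0.5,0],[-1,0.3,-2.5,-0.5,0],[-1,0.4,-3.2,-0.5,0],[-1,0.5,-4.0,-0.5,0]]]'

```text
t: 4.98
position: [0.602, 0.0559, 0.0897]
eef_rot: [-0.163, -3.115, 0.01]
wrist_force: [0.1, 1.1, 0.5]
grip_width: 0.0
```

```bash
python3 - <<'E'
from h import *
P=lambda a,off:tuple((np.array([0,.05])+.12*np.array([np.sin(a),-np.cos(a)])+off*np.array([np.cos(a),np.sin(a)])).round(4))+(.088,)
mv(*[P(a,.0265) for a in (.9,.7,.5,.3,.15)],P(0.05,.023),P(0,.023))
p=bot.grab_frame("top")
cv2.imwrite("pics/t2.png",cv2.resize(p["pixels"][140:290,205:325],None,fx=4,fy=4,interpolation=2))
E
```

```text
t 4.98 TCP jig mm [119.4  18.3] z 89.7 F jig [-0.1  1.1  0.5] w 0.0
tool axes in jig
 [[-1.     0.001 -0.022]
 [ 0.002  1.    -0.007]
 [ 0.022 -0.007 -1.   ]]
(np.float64(0.1105), np.float64(-0.0038), 0.088) [ 0.89 -2.21  0.2 ]
(np.float64(0.0976), np.float64(-0.0247), 0.088) [ 2.17 -4.3   0.25]
(np.float64(0.0808), np.float64(-0.0426), 0.088) [ 3.85 -6.09  0.3 ]
(np.float64(0.0608), np.float64(-0.0568), 0.088) [ 5.85 -7.52  0.35]
(np.float64(0.0441), np.float64(-0.0647), 0.088) [ 7.51 -8.31  0.39]
(np.float64(0.029), np.float64(-0.0687), 0.088) [ 9.02 -8.71  0.43]
(np.float64(0.023), np.float64(-0.07), 0.088) [ 9.62 -8.84  0.44]
```

View pics/t2.png

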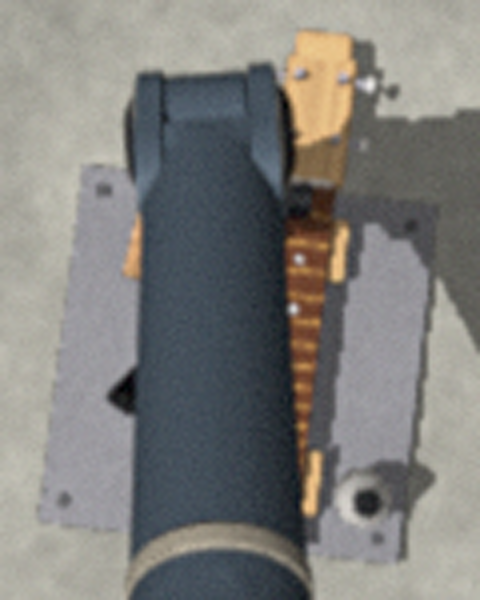

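Request:
send_rows --motion '[[[-1,0.4,-1.1,0.2,0],[-1,0.9,-2.2,0.2,0],[-1,1.5,-3.3,0.2,0],[-1,2.2,-4.3,0.2,0],[-1,3.0,-5.2,0.3,0]]]'

```text
t: 5.45
position: [0.5652, 0.0032, 0.0877]
eef_rot: [-0.168, -3.114, 0.013]
wrist_force: [0.6, 1.3, 0.3]
grip_width: 0.0001
```

```bash
cat > n.py <<'E'
from h import *
P=lambda a,off:tuple((np.array([0,.05])+.12*np.array([np.sin(a),-np.cos(a)])+off*np.array([np.cos(a),np.sin(a)])).round(4))+(.088,)
mv(*[P(a,.0265) for a in (.5,.3,.15)],P(0.05,.023),P(0,.023),P(-.05,.023))
E
python3 n.py
```

```text
t 5.45 TCP jig mm [ 88.2 -37.9] z 87.7 F jig [0.5 1.4 0.3] w 0.0
tool axes in jig
 [[-1.     0.005 -0.022]
 [ 0.005  1.    -0.01 ]
 [ 0.022 -0.01  -1.   ]]
(np.float64(0.0808), np.float64(-0.0426), 0.088) [ 0.74 -0.47 -0.01]
(np.float64(0.0608), np.float64(-0.0568), 0.088) [ 2.73 -1.9   0.05]
(np.float64(0.0441), np.float64(-0.0647), 0.088) [ 4.4  -2.7   0.09]
(np.float64(0.029), np.float64(-0.0687), 0.088) [ 5.91 -3.11  0.13]
(np.float64(0.023), np.float64(-0.07), 0.088) [ 6.51 -3.24  0.15]
(np.float64(0.017), np.float64(-0.071), 0.088) [ 7.1  -3.34  0.16]
```

Request:
send_rows --motion '[[[-1,0.9,-0.6,0,0],[-1,1.8,-1.3,0,0],[-1,2.7,-1.9,0,0],[-1,3.6,-2.4,0,0],[-1,4.5,-2.8,0,0]]]'

```text
t: 5.87
position: [0.5166, -0.0202, 0.0891]
eef_rot: [-0.169, -3.114, 0.013]
wrist_force: [0.3, 0.6, 0.1]
grip_width: 0.0004
```

```bash
python3 n.py
```

```text
t 5.87 TCP jig mm [ 42.3 -66.2] z 89.1 F jig [0.2 0.6 0.1] w 0.0
tool axes in jig
 [[-1.     0.005 -0.022]
 [ 0.005  1.    -0.01 ]
 [ 0.022 -0.01  -1.   ]]
(np.float64(0.0808), np.float64(-0.0426), 0.088) [-3.84  2.38  0.  ]
(np.float64(0.0608), np.float64(-0.0568), 0.088) [-1.85  0.95  0.06]
(np.float64(0.0441), np.float64(-0.0647), 0.088) [-0.18  0.15  0.11]
(np.float64(0.029), np.float64(-0.0687), 0.088) [ 1.32 -0.26  0.14]
(np.float64(0.023), np.float64(-0.07), 0.088) [ 1.92 -0.39  0.16]
(np.float64(0.017), np.float64(-0.071), 0.088) [ 2.52 -0.49  0.17]
```

Request:
send_rows --motion '[[[-1,0.4,-0.1,0.1,0],[-1,0.8,-0.2,0.1,0],[-1,1.1,-0.2,0.1,0],[-1,1.4,-0.3,0.1,0],[-1,1.6,-0.3,0.1,0]]]'

```text
t: 6.28
position: [0.5002, -0.0214, 0.0885]
eef_rot: [-0.168, -3.115, 0.014]
wrist_force: [0.8, -1.0, 0.1]
grip_width: 0.0
```

```bash
python3 n.py; python3 - <<'E'
from h import *
p=bot.grab_frame("side");cv2.imwrite("pics/s3.png",cv2.resize(p["pixels"][190:320,180:370],None,fx=4,fy=4,interpolation=2))
E
```

```text
t 6.28 TCP jig mm [ 26.1 -69.1] z 88.5 F jig [ 0.9 -0.9  0.1] w 0.0
tool axes in jig
 [[-1.     0.005 -0.022]
 [ 0.005  1.    -0.01 ]
 [ 0.022 -0.01  -1.   ]]
(np.float64(0.0808), np.float64(-0.0426), 0.088) [-5.45  2.67 -0.1 ]
(np.float64(0.0608), np.float64(-0.0568), 0.088) [-3.46  1.24 -0.04]
(np.float64(0.0441), np.float64(-0.0647), 0.088) [-1.8   0.45  0.  ]
(np.float64(0.029), np.float64(-0.0687), 0.088) [-0.29  0.04  0.04]
(np.float64(0.023), np.float64(-0.07), 0.088) [ 0.31 -0.09  0.06]
(np.float64(0.017), np.float64(-0.071), 0.088) [ 0.91 -0.2   0.07]
```

View pics/s3.png

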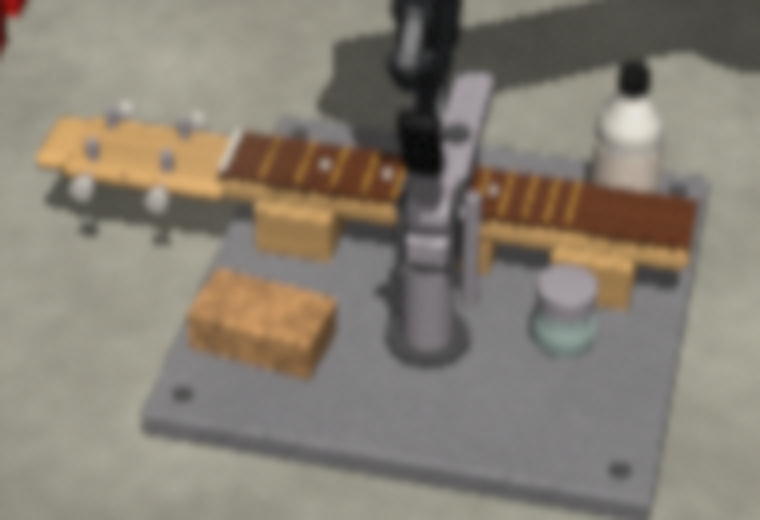

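Side view: the strap is across the neck and close to the stop pin (pin at ~470,240 in the crop). Nothing else has moved. I'll push on softly until the force rises.

Request:
send_rows --motion '[[[-1,0.1,0,0,0],[-1,0.2,0,0,0],[-1,0.3,0,0,0],[-1,0.4,0,0,0]]]'

```text
t: 6.67
position: [0.4959, -0.021, 0.0885]
eef_rot: [-0.168, -3.114, 0.014]
wrist_force: [1.9, -1.6, -0.1]
grip_width: 0.0001
```

Request:
send_rows --motion '[[[-1,0.1,0,0,0],[-1,0.2,0,0,0],[-1,0.3,0,0,0]]]'

```text
t: 6.92
position: [0.4955, -0.021, 0.089]
eef_rot: [-0.168, -3.12, 0.014]
wrist_force: [7.9, -2.3, -5.6]
grip_width: -0.0003
```

Request:
send_rows --motion '[[[-1,-0.3,0,0,0],[-1,-1.2,0,0,0],[-1,-2.0,0,-2,0],[-1,-2.0,0,-6,0],[-1,-2.0,0,-10,0]]]'

```text
t: 7.33
position: [0.5159, -0.0222, 0.1884]
eef_rot: [-0.168, -3.114, 0.015]
wrist_force: [1.1, 1.0, -0.1]
grip_width: 0.0001
```

```bash
python3 - <<'E'
from h import *
mv((0,-.01,.20))
p=bot.grab_frame("side");cv2.imwrite("pics/s4.png",cv2.resize(p["pixels"][190:320,180:370],None,fx=4,fy=4,interpolation=2))
for k in("lever","lever_tip"):print(k,[(1e3*J(d["at"]),d["at"][2],d["p"]) for d in bot.search_frame(p,k)[:2]])
E
```

```text
t 7.33 TCP jig mm [ 41.8 -68.2] z 188.4 F jig [ 1.   1.1 -0.1] w 0.0
tool axes in jig
 [[-1.     0.005 -0.022]
 [ 0.005  1.    -0.011]
 [ 0.022 -0.011 -1.   ]]
(0, -0.01, 0.2) [ 4.23  5.79 -1.13]
lever [(array([ 83.57969602, -22.72695345]), 0.0642, 0.69), (array([ 0.92962751, 85.3479103 ]), 0.1762, 0.51)]
lever_tip []
```

View pics/s4.png

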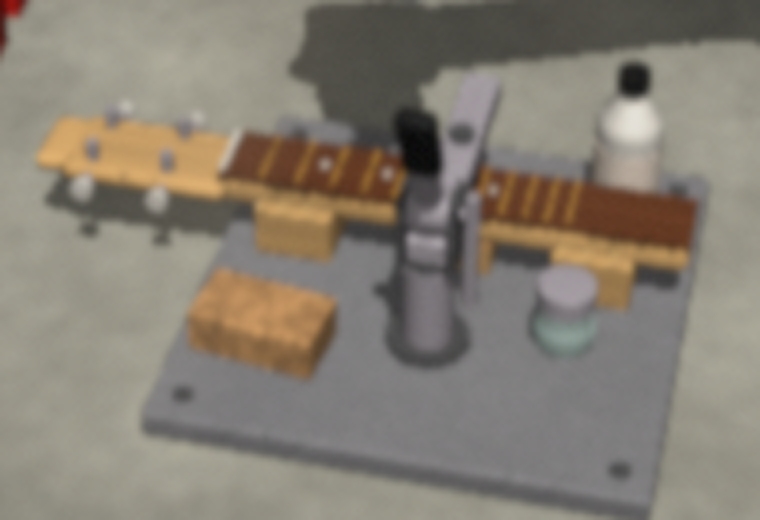

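```bash
cat >> h.py <<'E'
def lev(th,r=.085,h=.007,x=0):
    "point on the lever's pushed face, jig"
    return np.array([x,.05+r*np.sin(th)-h*np.cos(th),.123+r*np.cos(th)+h*np.sin(th)])
def tcp(th,r=.085,half=.012): return tuple((lev(th,r)-[0,half,0]).round(4))
def w(q): return np.r_[o+Rj@q[:2],q[2]]
E
python3 - <<'E'
from h import *
p=bot.grab_frame("side")
for t in(.2,.3,.4,.5,.6):print(t,[(4*(proj(p,[w(lev(t,r,0))])[0]-[180,190])).round(0) for r in(.05,.11)],tcp(t))
mv((0,.0,.19),tcp(.1),tcp(.3),tcp(.5),tcp(.7))
E
```

```text
0.2 [array([427., 151.]), array([424.,  78.])] (np.float64(0.0), np.float64(0.048), np.float64(0.2077))
0.3 [array([425., 158.]), array([420.,  93.])] (np.float64(0.0), np.float64(0.0564), np.float64(0.2063))
0.4 [array([423., 165.]), array([415., 110.])] (np.float64(0.0), np.float64(0.0647), np.float64(0.204))
0.5 [array([421., 173.]), array([411., 128.])] (np.float64(0.0), np.float64(0.0726), np.float64(0.201))
0.6 [array([420., 181.]), array([407., 147.])] (np.float64(0.0), np.float64(0.0802), np.float64(0.1971))
t 7.53 TCP jig mm [ 43.4 -68. ] z 189.6 F jig [-0.7  0.6 -0.9] w -0.0
tool axes in jig
 [[-1.     0.005 -0.015]
 [ 0.005  1.    -0.009]
 [ 0.015 -0.009 -1.   ]]
(0, 0.0, 0.19) [ 4.37  6.78 -0.04]
(np.float64(0.0), np.float64(0.0395), np.float64(0.2083)) [ 4.42 10.71 -1.91]
(np.float64(0.0), np.float64(0.0564), np.float64(0.2063)) [ 4.43 12.4  -1.72]
(np.float64(0.0), np.float64(0.0726), np.float64(0.201)) [ 4.43 14.03 -1.21]
(np.float64(0.0), np.float64(0.0874), np.float64(0.1925)) [ 4.42 15.52 -0.37]
```

Request:
send_rows --motion '[[[-1,1.5,2,-1.3,0],[-1,3,4.5,-1.4,0],[-1,4.4,7,-1.5,0],[-1,4.4,9,-1.5,0],[-1,4.4,9.5,-1.5,0]]]'

```text
t: 7.95
position: [0.4824, 0.081, 0.2028]
eef_rot: [-0.159, -3.118, 0.012]
wrist_force: [0.7, 0.5, 0.1]
grip_width: 0.0004
```

```bash
cat > m.py <<'E'
from h import *
import sys
mv(*[tcp(float(a)) for a in sys.argv[1:]])
E
python3 m.py .3 .4 .5 .6 .7 .8 .9
```

```text
t 7.95 TCP jig mm [-2.1 31. ] z 202.8 F jig [0.7 0.6 0.1] w 0.0
tool axes in jig
 [[-1.    -0.001 -0.019]
 [-0.001  1.    -0.009]
 [ 0.019 -0.009 -1.   ]]
(np.float64(0.0), np.float64(0.0564), np.float64(0.2063)) [-0.2   2.54 -0.37]
(np.float64(0.0), np.float64(0.0647), np.float64(0.204)) [-0.21  3.37 -0.15]
(np.float64(0.0), np.float64(0.0726), np.float64(0.201)) [-0.21  4.16  0.14]
(np.float64(0.0), np.float64(0.0802), np.float64(0.1971)) [-0.22  4.93  0.53]
(np.float64(0.0), np.float64(0.0874), np.float64(0.1925)) [-0.23  5.65  0.98]
(np.float64(0.0), np.float64(0.0941), np.float64(0.1872)) [-0.24  6.33  1.5 ]
(np.float64(0.0), np.float64(0.1002), np.float64(0.1813)) [-0.26  6.94  2.09]
```

Request:
send_rows --motion '[[[-1,-0.2,1.2,-0.1,0],[-1,-0.2,2.4,-0.2,0],[-1,-0.2,3.3,-0.1,0],[-1,-0.2,3.8,0,0],[-1,-0.2,4.2,0.1,0]]]'

```text
t: 8.37
position: [0.4888, 0.1229, 0.201]
eef_rot: [-0.159, -3.117, 0.013]
wrist_force: [-0.7, 1.1, -0.2]
grip_width: -0.0
```

```bash
python3 m.py .6 .7 .8 .9 1.0
```

```text
t 8.37 TCP jig mm [-0.1 73.2] z 201.0 F jig [-0.8  1.  -0.2] w -0.0
tool axes in jig
 [[-1.    -0.001 -0.02 ]
 [-0.001  1.    -0.009]
 [ 0.02  -0.009 -1.   ]]
(np.float64(0.0), np.float64(0.0802), np.float64(0.1971)) [-0.01  0.7   0.38]
(np.float64(0.0), np.float64(0.0874), np.float64(0.1925)) [-0.02  1.42  0.84]
(np.float64(0.0), np.float64(0.0941), np.float64(0.1872)) [-0.03  2.1   1.36]
(np.float64(0.0), np.float64(0.1002), np.float64(0.1813)) [-0.05  2.71  1.94]
(np.float64(0.0), np.float64(0.1057), np.float64(0.1748)) [-0.06  3.27  2.59]
```

Request:
send_rows --motion '[[[-1,0,0.35,0.2,0],[-1,0,0.7,0.4,0],[-1,0,1.1,0.6,0],[-1,0,1.4,0.8,0]]]'

```text
t: 8.7
position: [0.4905, 0.1365, 0.193]
eef_rot: [-0.16, -3.118, 0.013]
wrist_force: [1.1, -0.9, 3.5]
grip_width: 0.0
```

```bash
python3 m.py .8 .9 1.0 1.1; python3 - <<'E'
from h import *
p=bot.grab_frame("side");cv2.imwrite("pics/s5.png",cv2.resize(p["pixels"][180:320,180:370],None,fx=4,fy=4,interpolation=2))
E
```

```text
t 8.7 TCP jig mm [ 0.3 87. ] z 193.0 F jig [ 1.2 -0.8  3.5] w 0.0
tool axes in jig
 [[-1.    -0.    -0.019]
 [-0.     1.    -0.009]
 [ 0.019 -0.009 -1.   ]]
(np.float64(0.0), np.float64(0.0941), np.float64(0.1872)) [0.02 0.71 0.57]
(np.float64(0.0), np.float64(0.1002), np.float64(0.1813)) [0.01 1.33 1.16]
(np.float64(0.0), np.float64(0.1057), np.float64(0.1748)) [-0.01  1.89  1.8 ]
(np.float64(0.0), np.float64(0.1106), np.float64(0.1678)) [-0.02  2.38  2.5 ]
```

View pics/s5.png

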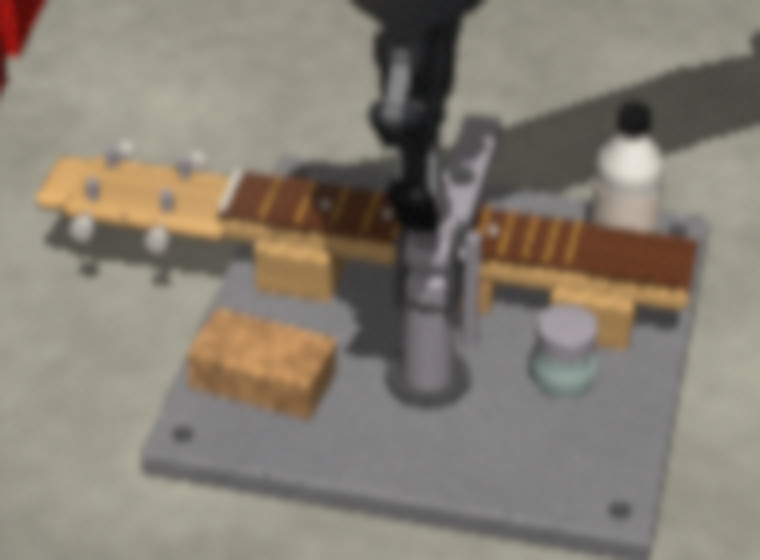

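Request:
send_rows --motion '[[[-1,0,0.4,0.3,0],[-1,0,0.9,0.7,0],[-1,0,1.3,1.2,0],[-1,0,1.7,1.6,0],[-1,0,2.1,2.1,0]]]'

```text
t: 9.17
position: [0.4927, 0.159, 0.1712]
eef_rot: [-0.158, -3.12, 0.011]
wrist_force: [1.0, -0.4, 4.3]
grip_width: -0.0001
```

```bash
python3 m.py 1.1 1.2 1.3 1.4 1.5 1.55
```

```text
t 9.17 TCP jig mm [1.000e-01 1.096e+02] z 171.2 F jig [ 1.1 -0.3  4.3] w -0.0
tool axes in jig
 [[-1.    -0.002 -0.018]
 [-0.002  1.    -0.008]
 [ 0.018 -0.008 -1.   ]]
(np.float64(0.0), np.float64(0.1106), np.float64(0.1678)) [0.   0.11 0.34]
(np.float64(0.0), np.float64(0.1147), np.float64(0.1603)) [-0.01  0.52  1.09]
(np.float64(0.0), np.float64(0.118), np.float64(0.1525)) [-0.02  0.86  1.87]
(np.float64(0.0), np.float64(0.1206), np.float64(0.1443)) [-0.04  1.12  2.69]
(np.float64(0.0), np.float64(0.1223), np.float64(0.136)) [-0.05  1.3   3.51]
(np.float64(0.0), np.float64(0.1228), np.float64(0.1318)) [-0.06  1.35  3.93]
```

Request:
send_rows --motion '[[[-1,0,0.3,0.6,0],[-1,0,0.6,1.2,0],[-1,0,0.9,1.8,0],[-1,0,1.1,2.3,0],[-1,0,1.2,2.7,0]]]'

```text
t: 9.58
position: [0.4936, 0.1716, 0.1436]
eef_rot: [-0.157, -3.12, 0.01]
wrist_force: [1.8, 2.2, 5.2]
grip_width: -0.0001
```

Request:
send_rows --motion '[[[-1,0,0,0.2,0],[-1,0,0,0.4,0],[-1,0,0,0.6,0]]]'

```text
t: 9.83
position: [0.4935, 0.1722, 0.1377]
eef_rot: [-0.157, -3.12, 0.008]
wrist_force: [1.3, 1.5, 5.7]
grip_width: 0.0003
```

```bash
python3 m.py 1.5 1.55
```

```text
t 9.83 TCP jig mm [ -0.4 122.8] z 137.7 F jig [1.1 1.7 5.7] w 0.0
tool axes in jig
 [[-1.    -0.003 -0.017]
 [-0.002  1.    -0.006]
 [ 0.017 -0.006 -1.   ]]
(np.float64(0.0), np.float64(0.1223), np.float64(0.136)) [-0.04 -0.05  0.17]
(np.float64(0.0), np.float64(0.1228), np.float64(0.1318)) [-0.05  0.01  0.59]
```

Request:
send_rows --motion '[[[-1,0,0,0.1,0],[-1,0,0,0.2,0],[-1,0,0,0.3,0]]]'

```text
t: 10.08
position: [0.4935, 0.1727, 0.1349]
eef_rot: [-0.157, -3.121, 0.007]
wrist_force: [0.7, 1.7, 5.8]
grip_width: -0.0003
```

Request:
send_rows --motion '[[[-1,0,0,0.1,0],[-1,0,0,0.2,0],[-1,0,0,0.2,0]]]'

```text
t: 10.33
position: [0.4937, 0.1729, 0.1345]
eef_rot: [-0.157, -3.121, 0.006]
wrist_force: [-3.2, 0.4, 14.4]
grip_width: -0.0001
```

The stop is reached: the force jumped to 14 N and the motion stalled. I'll back off upward and check.

Request:
send_rows --motion '[[[-1,0,0,-1,0],[-1,0,0,-4,0],[-1,0,0,-8,0],[-1,0,0,-12,0],[-1,0,0,-15,0]]]'

```text
t: 10.75
position: [0.4957, 0.1724, 0.2868]
eef_rot: [-0.159, -3.121, 0.006]
wrist_force: [0.4, 0.6, -0.3]
grip_width: -0.0002
```

Request:
send_rows --motion '[[[-1,0,4,0,0],[-1,0,8,0,0],[-1,0,12,0,0],[-1,0,16,0,0],[-1,0,20,0,0]]]'

```text
t: 11.17
position: [0.5152, 0.3718, 0.2849]
eef_rot: [-0.16, -3.118, 0.011]
wrist_force: [0.5, 0.3, 1.0]
grip_width: -0.0
```

```bash
python3 - <<'E'
from h import *
st()
p=bot.grab_frame("side");a=cv2.resize(p["pixels"][190:320,180:370],None,fx=4,fy=4,interpolation=2)
for t in(1.3,1.42,1.5):print(t,(4*(proj(p,[w(lev(t,.11,h)) for h in(.007,-.007)])-[180,190])).round(0).tolist())
for al in(0,.12):print(al,(4*(proj(p,[w(np.array([.16*np.sin(al),.05-.16*np.cos(al),.104]))])-[180,190])).round(0))
cv2.imwrite("pics/s6.png",a)
E
```

```text
t 11.17 TCP jig mm [  0.6 323.6] z 284.9 F jig [0.5 0.4 1. ] w -0.0
tool axes in jig
 [[-1.    -0.001 -0.019]
 [-0.001  1.    -0.008]
 [ 0.019 -0.008 -1.   ]]
1.3 [[389.0, 276.0], [387.0, 300.0]]
1.42 [[387.0, 298.0], [386.0, 320.0]]
1.5 [[387.0, 313.0], [386.0, 333.0]]
0 [[480.  77.]]
0.12 [[451.  74.]]
```

View pics/s6.png

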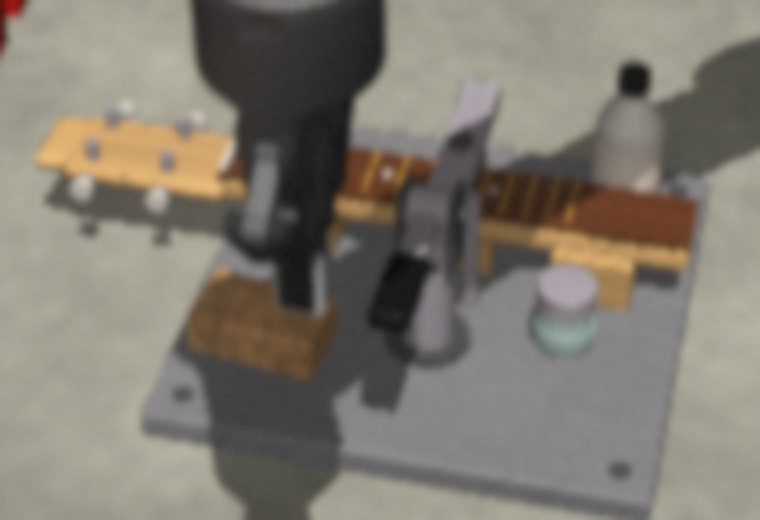

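```bash
python3 -c "
from cell import bot
print(bot.finish_job())"
```

```text
the job is handed in; nothing more can be done
None
```

I clamped the neck and handed the job in at about 11 s of the 53 s allowed. `finish_job` gives no verdict, so what follows rests on my own checks.

- **Strap:** I pushed it with the outside of the closed fingers until it stalled on its stop at about 8 N. In the side picture it lay square against the pin, with its end within about 2 px (at the picture's own resolution) of where it should be at angle 0.
- **Lever:** I then pushed it over until it stalled at about 14 N. The fingertip height there matches about 1.5 rad, and the last side picture agrees with roughly 1.45–1.5 rad.
- **Surroundings:** In the last side picture the neck, cork block, glue and jar look unmoved. The tin, mug, hammer and screwdriver were outside that crop, but the arm never went near them.
- **Finish:** The gripper stopped about 20 cm to the jig's left of the lever, at about 28 cm height, touching nothing (wrist force about 1 N).

I could not measure the foot's force on the neck directly; I inferred it from the lever being on its stop. No check failed.

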